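Open the child-proof bottle of cleaner concentrate

ROBOT

A 6-joint arm with a two-finger parallel gripper is mounted at the origin on a cart in front of the work surface, level with it; the furniture and walls round the work are solid. World frame = base frame: x ahead of the robot, y to its left, z up, the work surface at z = 0. Lengths are in mm, angles in rad, forces in N, time in s.
With the tool pointing down it reaches from about 300 to 775 mm from the base axis. Payload 14.6 kg.
Tool frame: the origin (TCP) lies at the very end of the fingers, on their centre line; the grasp point (between the pads) lies 19 mm behind it; z points along the fingers, y is the direction in which the jaws open and shut (so a half turn about z gives the same grasp; the last joint's range is limited). The gripper opens to 94 mm and grips with 3 to 60 N. Pads are 16 mm wide; open, the fingers measure 119 mm over their backs; the gripper's body (75 mm by 177 mm) begins 78 mm behind the grasp point.
Start: joints at [1.105, 0.3, 1.521, -0, 1.321, -0.067], TCP at [213.568, 506.831, 205.446] pointing down, gripper open.
Joint ranges: [-3.03, 3.03], [-0.79, 2.21], [0.23, 2.52], [-1.04, 4.18], [0, 3.07], [-2.55, 2.55]. Speed limits (rad/s): [2.22, 2.22, 2.57, 3.14, 3.14, 3.14].

INTERFACE

Orientations are given as [roll, pitch, yaw] about the fixed x, y, z axes, in that order (R = Rz(yaw) Ry(pitch) Rx(roll)).
In Python, from cell import manip gives the robot as it stands.
- The arm moves only by the shell command python3 -m pendant 'ROWS' [FORCE]. ROWS is JSON, a list of rows, each an object with "claw": the finger opening in m, from 0 to 0.094; "delta_pos": the shift along the tool's x, y, z in m, a list of three; "rotation": the turn, a rotation vector about the tool's x, y, z in rad, a list of three. A call has 1 to 10 rows; each row is the pose to reach, as a shift and turn from the pose measured when the call began, along the tool's axes at that moment; what a row does not reach only later rows make up. A row lasts 1/8 s, in which the tool goes at most 62.5 mm and 10.7 degrees, less where a joint would pass 70% of its speed; a pose out of reach is approached as far as the arm can. A call with a gripper value outside its range is refused whole. The fingers move at their own pace and stop on an object; FORCE is the grip in N (left out, the last holds). Time passes only in rows, so rows that repeat a pose let the fingers close. It gives the time, the measured TCP pose, the force and the opening at its end, in the units of the state.
- manip.read_state(): the state, without advancing time (a new reading comes with each control period).
- manip.camera(name): name is "side" or "top"; returns the picture (420x560x3 uint8, red, green, blue); there is no depth.
- manip.camera_model(name): a dict with "fx", "fy", "cx", "cy" (pixels), "cam_to_world" (4x4, takes a point from camera to world coordinates). Camera axes: x right, y up, looking along -z (the intrinsics and any distortion apply to the point x, -y, -z); pixel columns grow to the right and rows downward; lengths in mm; the calibration is good to about 2 mm. A picture is of the moment at which its call begins. camera_model takes no time and is no camera call.
- manip.sign_off(): hands the job in, once; it reports no verdict.
The state is a dict: "clock": time; "joints": joint angles; "qd": joint speeds; "effort": joint torques, N m; "eef_pos": TCP position; "eef_rot": TCP orientation; "wrist_force": force on the tool from outside, world axes, zero at the start; "moment": the same for the moment, N m; "finger_gap": finger opening in mm.
Only numpy, scipy, OpenCV 4.12 (cv2) and the standard library are available. Lean on these libraries where they do the work, as an engineer would, in place of code of your own. Each camera call takes 0.05 s, during which the arm holds its last target.

TASK

The lights are in and the new worktop is to be washed down, so open the cleaner: pull the frosted measuring cup that is snapped over the top of the squat blue bottle straight up and off, and stand it gently on the worktop. Then press the white child-proof cap down, turn it counter-clockwise while it is pressed until it is free, and lift it off. Finish while still holding the cap level, some 5 cm straight above the open mouth, with the bottle still standing where it is and nothing else disturbed.

Things in the scene. Friction and masses are not known exactly. Their poses are not given: they have to be found in the camera images.
- bottle: Squat round blue-grey bottle, pale label with orange bands, full, about 1.2 kg, loose: 92 mm across, shoulder 100 mm above its underside, then a collar 51 mm across up to 114 mm, then the neck. Origin at the centre of its underside, z up; any yaw. Only its weight holds it: pull the cup and the cap straight up, press straight down.
- bottle_mouth (a point): Centre of the bottle's mouth, on its axis, 137 mm above its underside. In front of the spirit level, the worktop beside the bottle on its -y side (the robot's right) is free for 15 cm, room for the cup.
- cup_mid (a point): Centre, half-way up, of the frosted measuring cup: 62 mm across and tall, 40 g, stiff. At first upside down over the cap, rim on the bottle's shoulder, closed top 162 mm above the worktop. Four sprung nubs in the collar hold it: a straight pull of 4 to 9 N frees it within 10 mm; raise it over 60 mm to clear the cap. z points to its closed end. It may be stood either way up.
- cap_mid (a point): Centre, half-way up, of the white ribbed cap: 48 mm across, 36 mm tall, 30 g; z up. Locked, its top is 157 mm and its edge 121 mm above the worktop; fingertips must stay above the collar (114 mm). Pressed down 4 mm or more (bottoms at 7.5 mm) and turned counter-clockwise, seen from above, by 45 to 80 degrees (best 60, stop at 80), it lifts straight off. Unpressed it does neither.
- cap_disc (a joint): How far the sprung sealing disc in the cap is pressed in, m: 0 with the cap at rest or off, about 0.0075 pressed fully down. The spring takes 4 N to start and 11 N at the bottom.
- kitchen_roll: Bystander: kitchen roll standing on end, white, about 100 mm across and 228 mm tall. Origin at the centre of its underside.
- jug: Bystander: turquoise detergent jug with a yellow cap, 124 x 69 mm, 243 mm tall (not the bottle to open). Origin at the centre of its underside.
- case: Bystander: flat black and orange screw assortment case, 104 x 150 x 36 mm. Origin at the centre of its underside.
- bulb: Bystander: white spot lamp standing on its face, 51 mm across, 58 mm tall. Origin at the centre of its underside.
- black_tape: Bystander: roll of black tape lying flat, 55 mm across, 19 mm high. Origin at the centre of its underside.
- level: Bystander: yellow spirit level standing on edge along the back, 240 x 26 x 45 mm. Origin at the centre of its underside.
- strip: Bystander: white screw terminal strip, 66 x 19 x 16 mm. Origin at the centre of its underside.

How it is judged:
By the outcome, as a careful person would: the job done as asked, in the order asked, and still so for the second after the job is handed in, while the arm keeps its last pose, push and grip.
It also fails if it takes over 54 s, if anything falls off the work surface, if the arm or the gripper's body presses on something with over 40 N, if the wrist force passes 120 N, or if a joint passes its speed limit or range.

## Working session

There is one attempt and no reset: what is moved stays moved. The work goes in short steps, Python scripts to look and compute and a shell command to move; the robot and the scene stay as the last step left them, time stands still between calls to the robot, and variables do not carry over. Pictures are saved under pics/ and viewed, and the job is handed in when it is done.

```bash
mkdir -p pics; ls
python3 - <<'E'
from cell import manip
import cv2,numpy as np
for n in("side","top"):
    im=manip.camera(n);cv2.imwrite(f"pics/{n}0.png",im[:,:,::-1])
    m=manip.camera_model(n);print({k:(np.round(v,3).tolist() if not isinstance(v,str) else v) for k,v in m.items()})
print(manip.read_state())
E
```

```text
pics
{'fx': 446.563, 'fy': 446.563, 'cx': 276.139, 'cy': 207.795, 'cam_to_world': [[0.999, 0.023, -0.045, 465.359], [-0.05, 0.471, -0.881, -1034.426], [0.001, 0.882, 0.472, 661.853], [0.0, 0.0, 0.0, 1.0]]}
{'fx': 459.046, 'fy': 459.046, 'cx': 282.07, 'cy': 209.043, 'cam_to_world': [[-0.006, 0.996, -0.084, 395.088], [-0.999, -0.01, -0.046, -57.588], [-0.046, 0.084, 0.995, 1388.868], [0.0, 0.0, 0.0, 1.0]]}
{'clock': 0.1, 'joints': array([ 1.10541108e+00,  3.00401302e-01,  1.52146597e+00, -4.86791103e-05,
        1.32070880e+00, -6.65910480e-02]), 'qd': array([ 5.05909838e-05,  1.23665033e-03, -2.85773312e-03,  1.80109922e-03,
       -8.81598870e-04, -9.55682808e-04]), 'effort': array([ 8.34889070e-04, -5.32648122e+01, -3.53277361e+01,  7.09649012e-02,
        2.35950190e-02, -6.55152758e-05]), 'eef_pos': array([213.48151652, 506.64301873, 204.97331571]), 'eef_rot': array([-3.14060828e+00, -1.83897910e-05,  2.74281051e+00]), 'wrist_force': array([0.87762678, 0.18801189, 0.1546351 ]), 'moment': array([ 0.01184248, -0.00415617,  0.00286385]), 'finger_gap': 94.07646964720887}
```

View pics/side0.png

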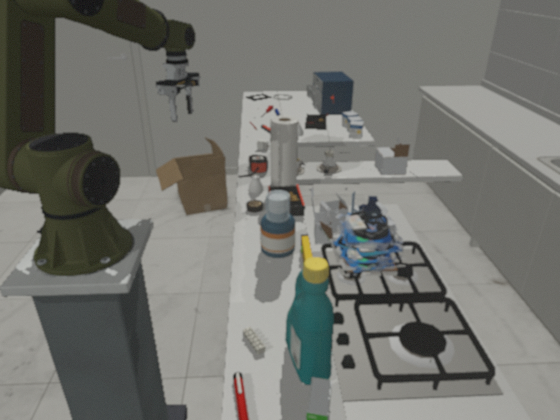

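View pics/top0.png

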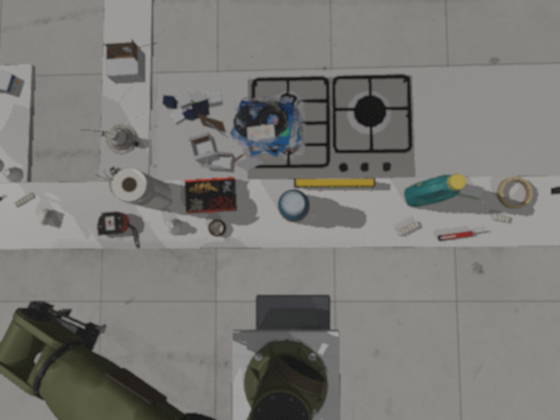

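The side view shows the bottle at about (278,225) px, with the cup on top at about (278,205). The top view shows it at about (293,205), with the level behind it and the jug to its right (-y). I'll zoom in and measure.

```bash
cat > h.py <<'E'
import numpy as np,cv2
from cell import manip
def ray(n,u,v):
    m=manip.camera_model(n);T=np.array(m["cam_to_world"])
    d=T[:3,:3]@np.array([(u-m["cx"])/m["fx"],-(v-m["cy"])/m["fy"],-1.]);return T[:3,3],d/np.linalg.norm(d)
def onz(n,u,v,z):
    o,d=ray(n,u,v);return o+d*(z-o[2])/d[2]
def proj(n,p):
    m=manip.camera_model(n);T=np.array(m["cam_to_world"])
    c=T[:3,:3].T@(np.array(p)-T[:3,3]);return m["cx"]+m["fx"]*c[0]/-c[2],m["cy"]-m["fy"]*c[1]/-c[2]
def crop(n,name,u0,v0,w,h,im=None):
    im=manip.camera(n) if im is None else im
    k=min(800//w,600//h);cv2.imwrite("pics/"+name,cv2.resize(im[v0:v0+h,u0:u0+w,::-1],None,fx=k,fy=k,interpolation=cv2.INTER_CUBIC));return im
E
python3 - <<'E'
from h import *
print({k for k in manip.camera_model("side")}, manip.camera_model("side").get("dist"))
crop("side","s1.png",230,170,100,100);crop("top","t1.png",250,165,90,75)
E
```

```text
{'fy', 'cx', 'cam_to_world', 'fx', 'cy'} None
```

View pics/s1.png

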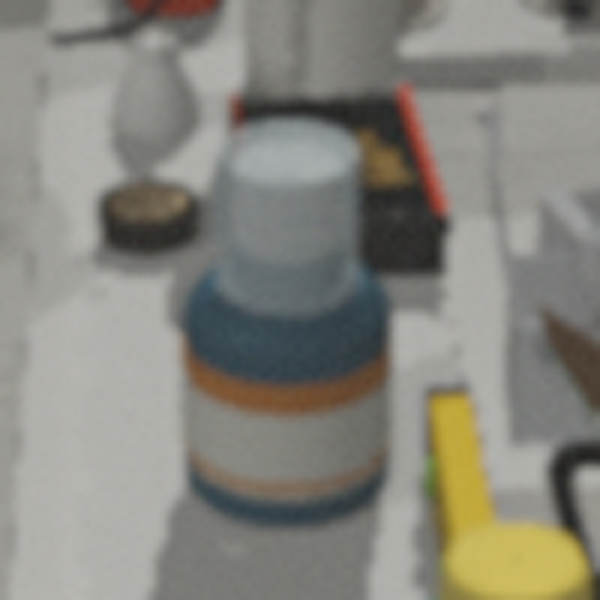

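View pics/t1.png

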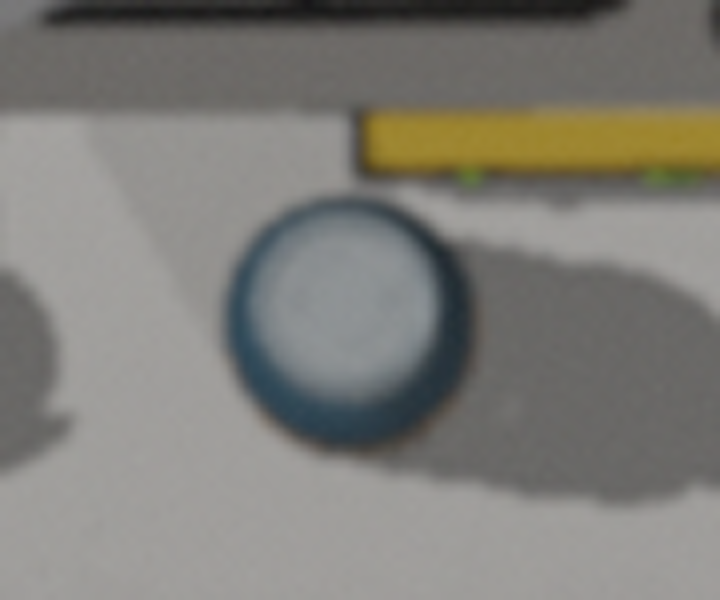

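Run:
```python
from h import *
a=lambda x:np.round(x,1)
print("top cup",a(onz("top",293.1,202.6,160)),"shoulder",a(onz("top",293.6,205.1,88)))
print("side cuptop",a(onz("side",278.3,195.3,162)))
im=manip.camera("top");hsv=cv2.cvtColor(im,cv2.COLOR_RGB2HSV)
# blue shoulder mask
m=cv2.inRange(hsv,(95,60,20),(125,255,255));m[:, :250]=0;m[:,340:]=0;m[:180]=0;m[235:]=0
cs,_=cv2.findContours(m,cv2.RETR_EXTERNAL,2);c=max(cs,key=cv2.contourArea)
(u,v),r=cv2.minEnclosingCircle(c);print("enc",u,v,r,a(onz("top",u,v,88)),cv2.fitEllipse(c))
for r_,z in((46,85),(46,0)):
  e=np.array([proj("top",(onz("top",u,v,z)+[r_*np.cos(t),r_*np.sin(t),0])) for t in np.linspace(0,6.28,50)]);print((e.max(0)-e.min(0))/2)
y=cv2.inRange(hsv,(20,120,80),(33,255,255));y[:160]=0;y[200:]=0;y[:,:280]=0;y[:,385:]=0
q=cv2.boxPoints(cv2.minAreaRect(cv2.findNonZero(y)))
print("level",[a(onz("top",*p,45)) for p in q])
t=cv2.inRange(hsv,(80,90,30),(97,255,255));t[:160]=0;t[230:]=0;t[:,:390]=0
x0,y0,w,h=cv2.boundingRect(t);print("jug px",x0,y0,w,h,a(onz("top",x0,y0+h,150)),a(onz("top",x0,y0,150)))
print("counter front",a(onz("top",290,248,0)))
```

```text
top cup [516.3 -30.8 160. ] shoulder [516.2 -30.6  88. ]
side cuptop [521.5 -35.3 162. ]
enc 293.0 204.57894897460938 14.729891777038574 [517.7 -28.9  88. ] ((293.0367126464844, 204.14537048339844), (27.047060012817383, 28.00250816345215), 166.3463592529297)
[16.11570038 16.04170217]
[15.12948572 15.05997126]
level [array([597.6, -34.5,  45. ]), array([ 594.6, -263. ,   45. ]), array([ 573.9, -262.5,   45. ]), array([576.7, -34.3,  45. ])]
jug px 405 176 53 30 [ 504.9 -330.3  150. ] [ 586.  -332.6  150. ]
counter front [394.6 -16.9   0. ]
```

```bash
cat >> h.py <<'E'
from scipy.spatial.transform import Rotation as Ro
def go(p,yaw):
    """delta to world pose p (mm), tool straight down with yaw"""
    s=manip.read_state();R=Ro.from_euler("xyz",s["eef_rot"])
    d=R.inv().apply(np.array(p)-s["eef_pos"])/1000
    r=(R.inv()*Ro.from_euler("xyz",[np.pi,0,yaw])).as_rotvec()
    print("delta",np.round(d,4),"rot",np.round(r,4),"dist",np.linalg.norm(d).round(4))
def st():
    s=manip.read_state()
    for k in("clock","joints","eef_pos","eef_rot","wrist_force","moment","finger_gap"):print(k,np.round(s[k],3))
E
python3 - <<'E'
from h import *
print("roll",onz("top",132,187,228),"case",onz("top",210,195,36),"tape",onz("top",217,228,19),"bulb",onz("top",170,225,58))
go((518,-31,320),np.pi/2);go((518,-31,200),np.pi/2)
E
```

```text
roll [554.57166724 384.66905967 228.        ] case [553.94431381 220.16041254  36.        ] tape [455.8309215  201.69333713  19.        ] bulb [464.02972427 333.49058984  58.        ]
delta [-0.4894 -0.3774 -0.1146] rot [-4.000e-04  3.000e-04  1.172e+00] dist 0.6285
delta [-0.4894 -0.3773  0.0054] rot [-4.000e-04  3.000e-04  1.172e+00] dist 0.618
```

```bash
python3 -m pendant '[{"claw":0.094,"delta_pos":[0,0,-0.04],"rotation":[0,0,0]},{"claw":0.094,"delta_pos":[-0.03,-0.02,-0.08],"rotation":[0,0,0.1]},{"claw":0.094,"delta_pos":[-0.07,-0.055,-0.115],"rotation":[0,0,0.25]},{"claw":0.094,"delta_pos":[-0.115,-0.09,-0.115],"rotation":[0,0,0.4]},{"claw":0.094,"delta_pos":[-0.16,-0.125,-0.115],"rotation":[0,0,0.55]},{"claw":0.094,"delta_pos":[-0.205,-0.16,-0.115],"rotation":[0,0,0.7]},{"claw":0.094,"delta_pos":[-0.25,-0.195,-0.115],"rotation":[0,0,0.8]},{"claw":0.094,"delta_pos":[-0.295,-0.23,-0.115],"rotation":[0,0,0.9]},{"claw":0.094,"delta_pos":[-0.34,-0.265,-0.115],"rotation":[0,0,1.0]},{"claw":0.094,"delta_pos":[-0.385,-0.3,-0.115],"rotation":[0,0,1.1]}]' 30
python3 -c "
from h import *
st();go((518,-31,200),np.pi/2)"
```

```text
clock: 1.5
eef_pos: [452.4, 79.0, 320.5]
eef_rot: [3.141, 0.0, 1.639]
wrist_force: [0.2, 0.6, -0.0]
finger_gap: 94.2
clock 1.5
joints [ 0.093  0.028  1.573 -0.     1.541  0.025]
eef_pos [452.414  79.003 320.465]
eef_rot [3.141 0.    1.639]
wrist_force [ 0.209  0.628 -0.042]
moment [-0.048  0.005  0.014]
finger_gap 94.219
delta [-0.1142  0.0579  0.1205] rot [0.0001 0.0004 0.0686] dist 0.1758
```

```bash
python3 -m pendant '[{"claw":0.094,"delta_pos":[-0.03,0.015,0.0],"rotation":[0,0,0.03]},{"claw":0.094,"delta_pos":[-0.07,0.035,0.03],"rotation":[0,0,0.069]},{"claw":0.094,"delta_pos":[-0.1,0.05,0.06],"rotation":[0,0,0.069]},{"claw":0.094,"delta_pos":[-0.114,0.058,0.09],"rotation":[0,0,0.069]},{"claw":0.094,"delta_pos":[-0.114,0.058,0.11],"rotation":[0,0,0.069]},{"claw":0.094,"delta_pos":[-0.114,0.058,0.12],"rotation":[0,0,0.069]},{"claw":0.094,"delta_pos":[-0.114,0.058,0.12],"rotation":[0,0,0.069]}]' 30
python3 -c "
from h import *
st();crop('side','s2.png',220,110,120,160);crop('top','t2.png',230,140,130,110)"
```

```text
clock: 2.38
eef_pos: [518.0, -30.6, 200.5]
eef_rot: [-3.141, 0.0, 1.571]
wrist_force: [-0.3, 0.8, 0.4]
finger_gap: 93.8
clock 2.375
joints [-0.129  0.235  1.615 -0.     1.292 -0.129]
eef_pos [518.    -30.624 200.46 ]
eef_rot [-3.141  0.     1.571]
wrist_force [-0.306  0.766  0.393]
moment [0.013 0.076 0.063]
finger_gap 93.775
```

View pics/s2.png

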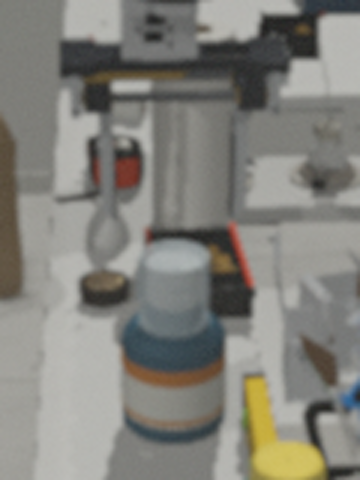

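View pics/t2.png

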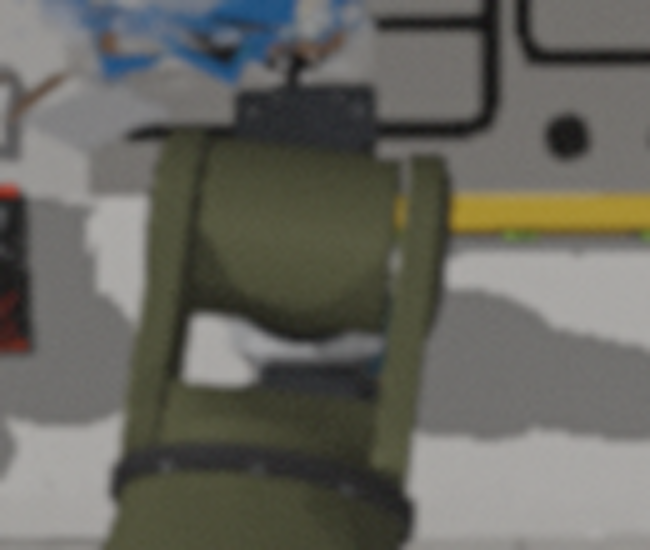

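Run:
```python
from h import *
for z in(210,230,162,131,60):
    u,v=proj("side",(518,-31,z));print(z,round(u,1),round(v,1),"crop",round((u-220)*3,1),round((v-110)*3,1))
    u,v=proj("top",(518,-31,z));print("  top",round(u,1),round(v,1))
```

```text
210 276.9 177.1 crop 170.6 201.3
  top 292.7 200.0
230 276.9 169.6 crop 170.6 178.8
  top 292.5 199.2
162 276.8 194.6 crop 170.5 253.7
  top 293.1 201.9
131 276.8 205.5 crop 170.4 286.4
  top 293.4 203.0
60 276.8 229.4 crop 170.3 358.3
  top 293.9 205.4
```

```bash
python3 -m pendant '[{"claw":0.094,"delta_pos":[0.0,0.0005,0.02],"rotation":[0,0,0]},{"claw":0.094,"delta_pos":[0.0,0.0005,0.05],"rotation":[0,0,0]},{"claw":0.094,"delta_pos":[0.0,0.0005,0.075],"rotation":[0,0,0]},{"claw":0.072,"delta_pos":[0.0,0.0005,0.083],"rotation":[0,0,0]},{"claw":0.068,"delta_pos":[0.0,0.0005,0.083],"rotation":[0,0,0]},{"claw":0.068,"delta_pos":[0.0,0.0005,0.083],"rotation":[0,0,0]},{"claw":0.068,"delta_pos":[0.0,0.0005,0.083],"rotation":[0,0,0]}]' 3
python3 -c "
from h import *
st();crop('side','s3.png',240,160,80,80)"
```

```text
clock: 3.35
eef_pos: [519.4, -30.7, 119.3]
eef_rot: [3.139, 0.001, 1.571]
wrist_force: [0.1, -0.3, -0.2]
finger_gap: 67.8
clock 3.35
joints [-0.129  0.322  1.704 -0.     1.112 -0.129]
eef_pos [519.369 -30.71  119.254]
eef_rot [3.139e+00 1.000e-03 1.571e+00]
wrist_force [ 0.055 -0.303 -0.16 ]
moment [-0.03   0.074 -0.009]
finger_gap 67.8
```

View pics/s3.png

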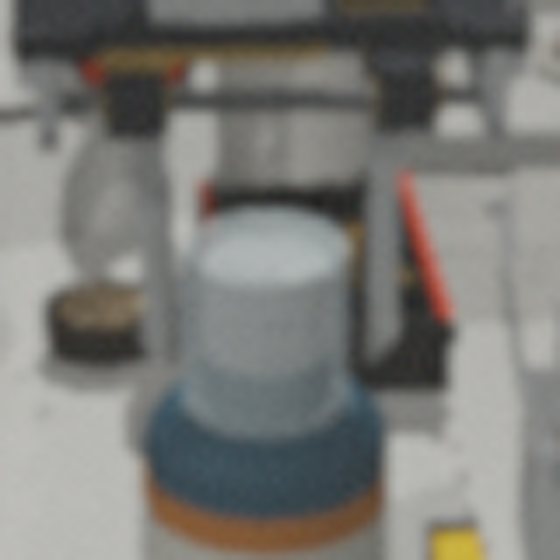

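Run:
```python
from h import *
for p in((519.4-34,-30.7,119.3),(519.4+34,-30.7,119.3),(519.4+34,-38.7,119.3),(519,-31,162),(519,-62,162),(519,0,162),(519,-62,100),(519,-77,100)):
    u,v=proj("side",p);print(p,round((u-240)*7,1),round((v-160)*7,1))
```

```text
(485.4, -30.7, 119.3) 168.4 348.4
(553.4, -30.7, 119.3) 354.2 344.0
(553.4, -38.7, 119.3) 356.0 354.5
(519, -31, 162) 260.6 241.9
(519, -62, 162) 265.2 281.3
(519, 0, 162) 256.2 204.4
(519, -62, 100) 264.8 434.8
(519, -77, 100) 267.1 455.9
```

```bash
python3 -m pendant '[{"claw":0.055,"delta_pos":[0,0,0.001],"rotation":[0,0,0]},{"claw":0.055,"delta_pos":[0,0,0.001],"rotation":[0,0,0]},{"claw":0.055,"delta_pos":[0,0,0.001],"rotation":[0,0,0]},{"claw":0.055,"delta_pos":[0,0,0.001],"rotation":[0,0,0]}]' 3;  python3 -m pendant '[{"claw":0.055,"delta_pos":[0,0,0],"rotation":[0,0,0]},{"claw":0.055,"delta_pos":[0,0,0],"rotation":[0,0,0]}]' 25
python3 -c "
from h import *
st()"
```

```text
clock: 3.9
eef_pos: [519.4, -30.7, 118.3]
eef_rot: [3.139, 0.001, 1.571]
wrist_force: [-2.2, -0.3, 4.8]
finger_gap: 62.5
clock: 4.15
eef_pos: [519.4, -30.7, 118.3]
eef_rot: [3.139, 0.001, 1.571]
wrist_force: [-0.7, 0.2, 4.1]
finger_gap: 62.5
clock 4.15
joints [-0.129  0.324  1.705 -0.     1.11  -0.129]
eef_pos [519.396 -30.73  118.329]
eef_rot [3.139e+00 1.000e-03 1.571e+00]
wrist_force [-0.743  0.213  4.064]
moment [-0.025  0.435  0.021]
finger_gap 62.484
```

```bash
python3 -m pendant '[{"claw":0.055,"delta_pos":[0,0,-0.001],"rotation":[0,0,0]},{"claw":0.055,"delta_pos":[0,0,-0.0025],"rotation":[0,0,0]},{"claw":0.055,"delta_pos":[0,0,-0.004],"rotation":[0,0,0]},{"claw":0.055,"delta_pos":[0,0,-0.006],"rotation":[0,0,0]},{"claw":0.055,"delta_pos":[0,0,-0.008],"rotation":[0,0,0]},{"claw":0.055,"delta_pos":[0,0,-0.01],"rotation":[0,0,0]},{"claw":0.055,"delta_pos":[0,0,-0.012],"rotation":[0,0,0]},{"claw":0.055,"delta_pos":[0,0,-0.014],"rotation":[0,0,0]},{"claw":0.055,"delta_pos":[0,0,-0.016],"rotation":[0,0,0]},{"claw":0.055,"delta_pos":[0,0,-0.018],"rotation":[0,0,0]}]'
python3 -c "
from h import *
st();crop('side','s4.png',240,160,80,80)"
```

```text
clock: 5.4
eef_pos: [519.4, -30.7, 136.4]
eef_rot: [3.139, 0.001, 1.571]
wrist_force: [0.2, 0.8, 0.2]
finger_gap: 62.9
clock 5.4
joints [-0.129  0.301  1.688 -0.     1.149 -0.129]
eef_pos [519.367 -30.702 136.448]
eef_rot [3.139e+00 1.000e-03 1.571e+00]
wrist_force [0.221 0.77  0.168]
moment [-0.1    0.051 -0.018]
finger_gap 62.876
```

View pics/s4.png

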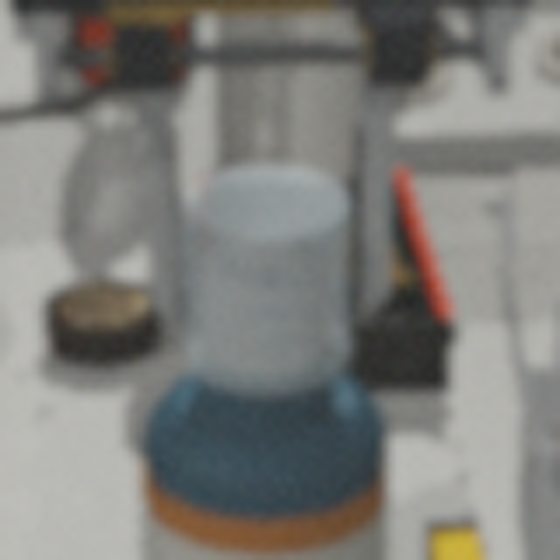

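The cup is up about 18 mm and following the fingers, and the bottle hasn't moved. Next I raise it clear and carry it to -y.

```bash
python3 -m pendant '[{"claw":0.055,"delta_pos":[0,0,-0.01],"rotation":[0,0,0]},{"claw":0.055,"delta_pos":[0,0,-0.03],"rotation":[0,0,0]},{"claw":0.055,"delta_pos":[0,0,-0.05],"rotation":[0,0,0]},{"claw":0.055,"delta_pos":[0,0,-0.068],"rotation":[0,0,0]},{"claw":0.055,"delta_pos":[0,0,-0.07],"rotation":[0,0,0]},{"claw":0.055,"delta_pos":[-0.02,-0.005,-0.07],"rotation":[0,0,0]},{"claw":0.055,"delta_pos":[-0.055,-0.012,-0.07],"rotation":[0,0,0]},{"claw":0.055,"delta_pos":[-0.09,-0.02,-0.07],"rotation":[0,0,0]},{"claw":0.055,"delta_pos":[-0.115,-0.027,-0.07],"rotation":[0,0,0]},{"claw":0.055,"delta_pos":[-0.12,-0.027,-0.07],"rotation":[0,0,0]}]'
python3 -c "
from h import *
st();crop('side','s5.png',200,130,160,120);im=manip.camera('top');crop('top','t5.png',240,140,200,120,im)"
```

```text
clock: 6.7
eef_pos: [491.7, -151.7, 206.2]
eef_rot: [3.139, 0.001, 1.569]
wrist_force: [0.6, -0.5, -0.6]
finger_gap: 62.4
clock 6.7
joints [-0.371  0.219  1.621  0.     1.299 -0.369]
eef_pos [ 491.742 -151.686  206.237]
eef_rot [3.139e+00 1.000e-03 1.569e+00]
wrist_force [ 0.649 -0.477 -0.599]
moment [-0.067  0.055 -0.053]
finger_gap 62.392
```

View pics/s5.png

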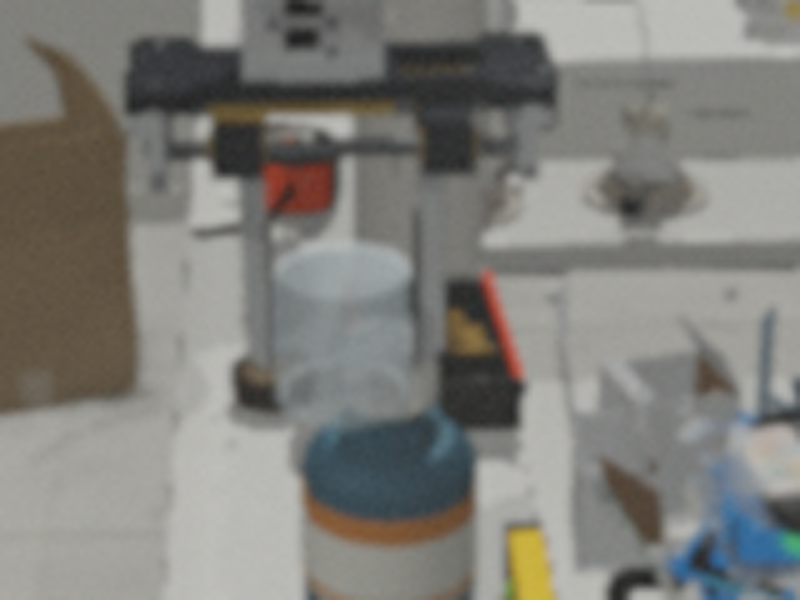

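View pics/t5.png

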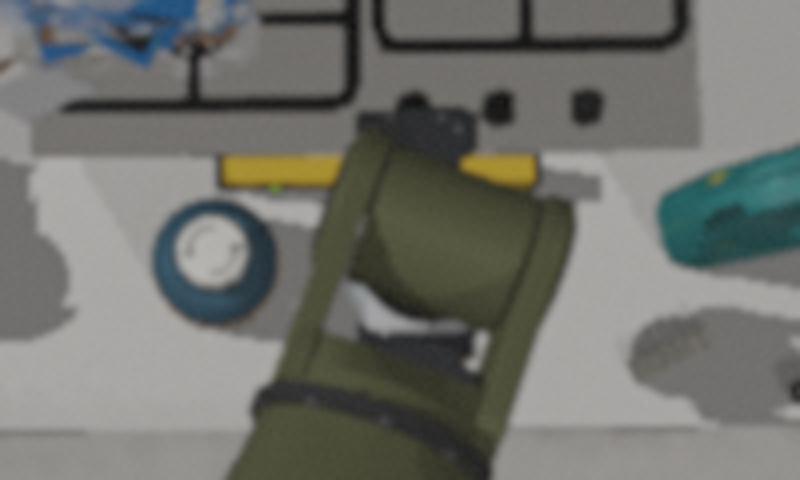

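```bash
python3 -m pendant '[{"claw":0.055,"delta_pos":[0,0,0.015],"rotation":[0,0,0]},{"claw":0.055,"delta_pos":[0,0,0.045],"rotation":[0,0,0]},{"claw":0.055,"delta_pos":[0,0,0.08],"rotation":[0,0,0]},{"claw":0.055,"delta_pos":[0,0,0.115],"rotation":[0,0,0]},{"claw":0.055,"delta_pos":[0,0,0.145],"rotation":[0,0,0]},{"claw":0.055,"delta_pos":[0,0,0.165],"rotation":[0,0,0]},{"claw":0.055,"delta_pos":[0,0,0.175],"rotation":[0,0,0]},{"claw":0.055,"delta_pos":[0,0,0.18],"rotation":[0,0,0]},{"claw":0.055,"delta_pos":[0,0,0.183],"rotation":[0,0,0]},{"claw":0.055,"delta_pos":[0,0,0.184],"rotation":[0,0,0]}]'
python3 -c "
from h import *
st();crop('side','s6.png',200,180,160,120)"
```

```text
clock: 8.05
eef_pos: [493.0, -150.8, 22.7]
eef_rot: [3.138, 0.001, 1.57]
wrist_force: [0.5, -0.3, -0.1]
finger_gap: 62.7
clock 8.05
joints [-3.680e-01  4.560e-01  1.781e+00  1.000e-03  9.010e-01 -3.680e-01]
eef_pos [ 492.953 -150.765   22.684]
eef_rot [3.138e+00 1.000e-03 1.570e+00]
wrist_force [ 0.529 -0.32  -0.145]
moment [-0.063  0.046  0.033]
finger_gap 62.734
```

View pics/s6.png

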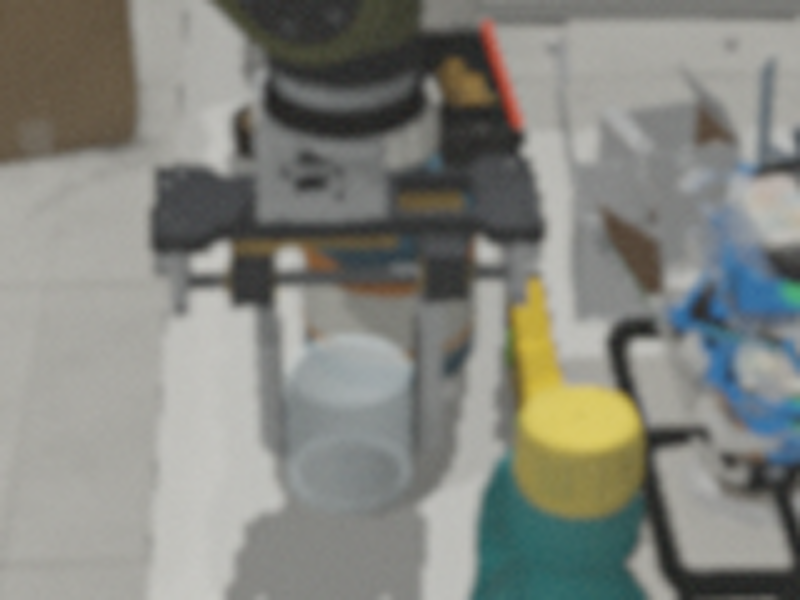

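The cup is about 4 mm above the worktop. I lower it slowly and watch the force.

```bash
python3 -m pendant '[{"claw":0.055,"delta_pos":[0,0,0.001],"rotation":[0,0,0]},{"claw":0.055,"delta_pos":[0,0,0.002],"rotation":[0,0,0]},{"claw":0.055,"delta_pos":[0,0,0.003],"rotation":[0,0,0]},{"claw":0.055,"delta_pos":[0,0,0.0035],"rotation":[0,0,0]},{"claw":0.055,"delta_pos":[0,0,0.0038],"rotation":[0,0,0]}]'
python3 -m pendant '[{"claw":0.055,"delta_pos":[0,0,0.0005],"rotation":[0,0,0]},{"claw":0.055,"delta_pos":[0,0,0.0008],"rotation":[0,0,0]}]'
```

```text
clock: 8.72
eef_pos: [492.9, -150.8, 18.8]
eef_rot: [3.138, 0.001, 1.57]
wrist_force: [0.0, 0.3, -1.1]
finger_gap: 62.4
clock: 8.98
eef_pos: [493.0, -150.8, 18.3]
eef_rot: [3.138, 0.001, 1.57]
wrist_force: [-2.0, 1.1, 7.6]
finger_gap: 62.6
```

```bash
python3 -m pendant '[{"claw":0.063,"delta_pos":[0,0,-0.0003],"rotation":[0,0,0]},{"claw":0.066,"delta_pos":[0,0,-0.0003],"rotation":[0,0,0]},{"claw":0.076,"delta_pos":[0,0,-0.0003],"rotation":[0,0,0]},{"claw":0.08,"delta_pos":[0,0,-0.0003],"rotation":[0,0,0]},{"claw":0.08,"delta_pos":[0,0,-0.0003],"rotation":[0,0,0]},{"claw":0.08,"delta_pos":[0,0,-0.01],"rotation":[0,0,0]},{"claw":0.08,"delta_pos":[0,0,-0.04],"rotation":[0,0,0]},{"claw":0.08,"delta_pos":[0,0,-0.085],"rotation":[0,0,0]},{"claw":0.08,"delta_pos":[0,0,-0.135],"rotation":[0,0,0]},{"claw":0.08,"delta_pos":[0,0,-0.175],"rotation":[0,0,0]}]'
python3 -c "
from h import *
st();crop('side','s7.png',220,150,120,150);crop('top','t7.png',260,160,100,75)"
```

```text
clock: 10.22
eef_pos: [492.4, -150.7, 196.2]
eef_rot: [3.136, 0.001, 1.57]
wrist_force: [0.1, -0.4, -0.5]
finger_gap: 80.2
clock 10.225
joints [-3.680e-01  2.270e-01  1.636e+00  1.000e-03  1.274e+00 -3.680e-01]
eef_pos [ 492.438 -150.688  196.159]
eef_rot [3.136e+00 1.000e-03 1.570e+00]
wrist_force [ 0.085 -0.43  -0.475]
moment [-0.08   0.099  0.023]
finger_gap 80.19
```

View pics/s7.png

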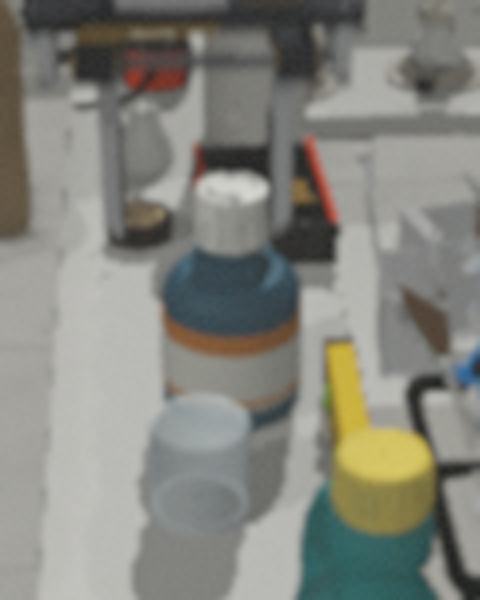

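View pics/t7.png

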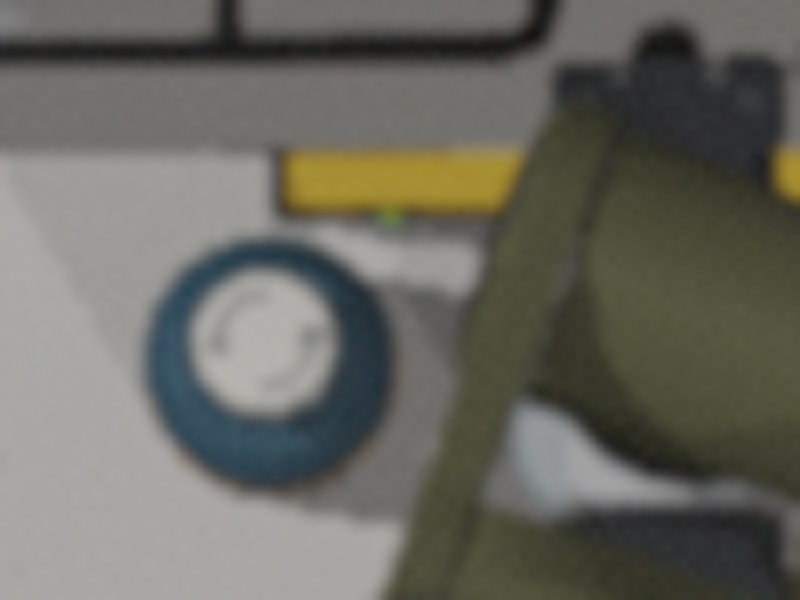

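The cup stands upright on its rim beside the bottle. The bottle hasn't moved: the cap top is at top-view (293.0, 202.8), the same as before. I move over the cap with the jaws along y, so gripping it also finds the y centre.

```bash
python3 -c "
from h import *
print(onz('top',293.0,202.75,157))
go((519.2,-31,200),0)"
```

```text
[516.14413574 -30.49986199 157.        ]
delta [ 0.1202  0.0253 -0.0018] rot [ 0.011  -0.0055  1.5702] dist 0.1229
```

```bash
python3 -m pendant '[{"claw":0.08,"delta_pos":[0.005,0.002,-0.012],"rotation":[0.001,0,0.15]},{"claw":0.08,"delta_pos":[0.02,0.005,-0.015],"rotation":[0.002,-0.001,0.32]},{"claw":0.08,"delta_pos":[0.035,0.009,-0.015],"rotation":[0.003,-0.002,0.49]},{"claw":0.08,"delta_pos":[0.05,0.012,-0.015],"rotation":[0.005,-0.002,0.66]},{"claw":0.08,"delta_pos":[0.065,0.015,-0.015],"rotation":[0.006,-0.003,0.83]},{"claw":0.08,"delta_pos":[0.08,0.018,-0.015],"rotation":[0.007,-0.003,1.0]},{"claw":0.08,"delta_pos":[0.095,0.021,-0.015],"rotation":[0.008,-0.004,1.17]},{"claw":0.08,"delta_pos":[0.108,0.024,-0.01],"rotation":[0.009,-0.005,1.34]},{"claw":0.08,"delta_pos":[0.118,0.025,-0.005],"rotation":[0.01,-0.005,1.5]},{"claw":0.08,"delta_pos":[0.12,0.025,0],"rotation":[0.011,-0.0055,1.57]}]' 3
python3 -c "
from h import *
st();go((519.2,-31,126),0)"
```

```text
clock: 11.58
eef_pos: [518.6, -30.6, 197.6]
eef_rot: [-3.141, 0.001, -0.003]
wrist_force: [-0.1, -0.4, 0.3]
finger_gap: 80.6
clock 11.575
joints [-0.13   0.239  1.617  0.     1.286  1.444]
eef_pos [518.623 -30.622 197.577]
eef_rot [-3.141e+00  1.000e-03 -3.000e-03]
wrist_force [-0.131 -0.424  0.312]
moment [-0.029  0.144  0.008]
finger_gap 80.56
delta [0.0006 0.0004 0.0716] rot [-0.0002  0.0007 -0.0028] dist 0.0716
```

```bash
python3 -m pendant '[{"claw":0.08,"delta_pos":[0.0006,0.0004,0.015],"rotation":[0,0,-0.003]},{"claw":0.08,"delta_pos":[0.0006,0.0004,0.04],"rotation":[0,0,-0.003]},{"claw":0.07,"delta_pos":[0.0006,0.0004,0.06],"rotation":[0,0,-0.003]},{"claw":0.06,"delta_pos":[0.0006,0.0004,0.0715],"rotation":[0,0,-0.003]},{"claw":0.054,"delta_pos":[0.0006,0.0004,0.0715],"rotation":[0,0,-0.003]},{"claw":0.054,"delta_pos":[0.0006,0.0004,0.0715],"rotation":[0,0,-0.003]}]' 3
python3 -m pendant '[{"claw":0.052,"delta_pos":[0,0,0],"rotation":[0,0,0]},{"claw":0.052,"delta_pos":[0,0,0],"rotation":[0,0,0]}]'
python3 -m pendant '[{"claw":0.05,"delta_pos":[0,0,0],"rotation":[0,0,0]},{"claw":0.05,"delta_pos":[0,0,0],"rotation":[0,0,0]}]'
python3 -m pendant '[{"claw":0.049,"delta_pos":[0,0,0],"rotation":[0,0,0]},{"claw":0.049,"delta_pos":[0,0,0],"rotation":[0,0,0]}]'
python3 -c "
from h import *
st();crop('side','s8.png',240,150,80,80);crop('top','t8.png',260,160,100,75)"
```

```text
clock: 12.32
eef_pos: [519.5, -31.1, 126.7]
eef_rot: [-3.142, -0.0, 0.001]
wrist_force: [0.1, -0.2, 0.6]
finger_gap: 54.0
clock: 12.58
eef_pos: [519.7, -31.1, 127.1]
eef_rot: [3.142, -0.001, 0.001]
wrist_force: [0.1, -0.8, 0.2]
finger_gap: 52.2
clock: 12.82
eef_pos: [519.7, -31.0, 127.2]
eef_rot: [-3.141, -0.001, 0.001]
wrist_force: [0.4, 2.9, 0.7]
finger_gap: 50.2
clock: 13.08
eef_pos: [519.7, -30.8, 127.3]
eef_rot: [-3.141, -0.001, 0.001]
wrist_force: [0.6, 2.9, 1.1]
finger_gap: 48.8
clock 13.075
joints [-1.300e-01  3.140e-01  1.694e+00  1.000e-03  1.132e+00  1.440e+00]
eef_pos [519.745 -30.784 127.265]
eef_rot [-3.141e+00 -1.000e-03  1.000e-03]
wrist_force [0.621 2.907 1.118]
moment [0.586 0.191 0.019]
finger_gap 48.753
```

View pics/s8.png

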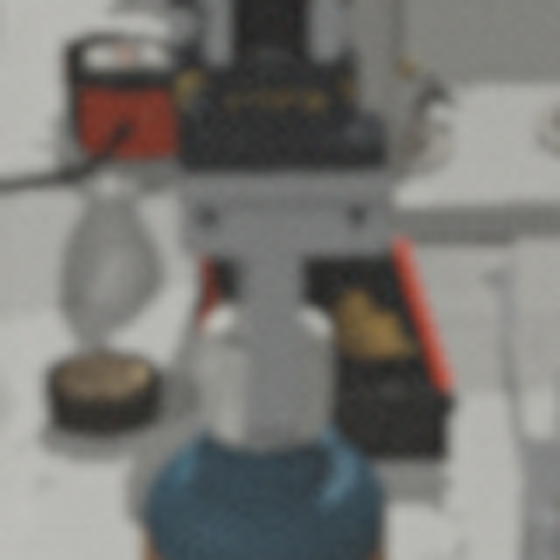

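```bash
python3 -m pendant '[{"claw":0.0495,"delta_pos":[0,-0.0007,0.001],"rotation":[0,0,0]},{"claw":0.0495,"delta_pos":[0,-0.0007,0.001],"rotation":[0,0,0]}]'
python3 -m pendant '[{"claw":0.044,"delta_pos":[0,0,0],"rotation":[0,0,0]},{"claw":0.044,"delta_pos":[0,0,0],"rotation":[0,0,0]},{"claw":0.044,"delta_pos":[0,0,0],"rotation":[0,0,0]}]'
```

```text
clock: 13.42
eef_pos: [519.7, -30.3, 126.1]
eef_rot: [3.142, -0.001, 0.001]
wrist_force: [0.3, 0.9, -0.8]
finger_gap: 49.3
clock: 13.8
eef_pos: [519.7, -30.3, 126.1]
eef_rot: [-3.141, -0.001, 0.001]
wrist_force: [0.3, 3.0, 0.2]
finger_gap: 48.4
```

```bash
python3 -m pendant '[{"claw":0.049,"delta_pos":[0,-0.0004,0],"rotation":[0,0,0]},{"claw":0.049,"delta_pos":[0,-0.0004,0],"rotation":[0,0,0]}]'
python3 -m pendant '[{"claw":0.044,"delta_pos":[0,0,0],"rotation":[0,0,0]},{"claw":0.044,"delta_pos":[0,0,0],"rotation":[0,0,0]},{"claw":0.044,"delta_pos":[0,0,0],"rotation":[0,0,0]}]'
```

```text
clock: 14.05
eef_pos: [519.7, -30.0, 126.1]
eef_rot: [3.141, -0.001, 0.001]
wrist_force: [-1.0, 0.1, -0.5]
finger_gap: 48.8
clock: 14.42
eef_pos: [519.6, -30.0, 126.1]
eef_rot: [3.141, -0.001, 0.001]
wrist_force: [0.8, 0.9, 0.0]
finger_gap: 48.0
```

```bash
python3 -m pendant '[{"claw":0.04,"delta_pos":[0,0,0],"rotation":[0,0,0]},{"claw":0.04,"delta_pos":[0,0,0],"rotation":[0,0,0]},{"claw":0.04,"delta_pos":[0,0,0.001],"rotation":[0,0,0]},{"claw":0.04,"delta_pos":[0,0,0.002],"rotation":[0,0,0]},{"claw":0.04,"delta_pos":[0,0,0.003],"rotation":[0,0,0]},{"claw":0.04,"delta_pos":[0,0,0.004],"rotation":[0,0,0]},{"claw":0.04,"delta_pos":[0,0,0.005],"rotation":[0,0,0]},{"claw":0.04,"delta_pos":[0,0,0.0055],"rotation":[0,0,0]}]' 40
python3 -c "
from h import *
st();crop('side','s9.png',240,150,80,80)"
```

```text
clock: 15.42
eef_pos: [519.8, -30.0, 121.1]
eef_rot: [3.141, -0.001, 0.001]
wrist_force: [-3.2, 1.9, 8.1]
finger_gap: 47.2
clock 15.425
joints [-0.128  0.322  1.7   -0.     1.118  1.442]
eef_pos [519.778 -30.042 121.094]
eef_rot [ 3.141e+00 -1.000e-03  1.000e-03]
wrist_force [-3.215  1.876  8.076]
moment [ 0.237  0.778 -0.005]
finger_gap 47.21
```

View pics/s9.png

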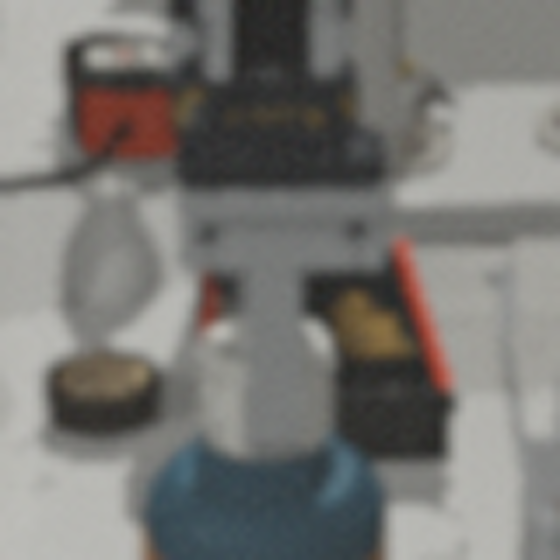

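```bash
python3 -m pendant '[{"claw":0.04,"delta_pos":[-0.0003,0,0.0008],"rotation":[0,0,0]},{"claw":0.04,"delta_pos":[-0.0004,0,0.0014],"rotation":[0,0,0]},{"claw":0.04,"delta_pos":[-0.0004,0,0.0015],"rotation":[0,0,-0.08]},{"claw":0.04,"delta_pos":[-0.0004,0,0.0015],"rotation":[0,0,-0.16]},{"claw":0.04,"delta_pos":[-0.0004,0,0.0015],"rotation":[0,0,-0.24]}]'
python3 -c "
from h import *
st();crop('side','s10.png',240,150,80,80)"
```

```text
clock: 16.1
eef_pos: [520.0, -30.2, 120.5]
eef_rot: [3.14, -0.003, 0.243]
wrist_force: [-1.0, 0.9, 9.9]
finger_gap: 47.2
clock 16.1
joints [-0.128  0.322  1.702 -0.     1.114  1.199]
eef_pos [520.036 -30.163 120.454]
eef_rot [ 3.14e+00 -3.00e-03  2.43e-01]
wrist_force [-0.954  0.89   9.941]
moment [ 0.21   0.225 -0.015]
finger_gap 47.223
```

View pics/s10.png

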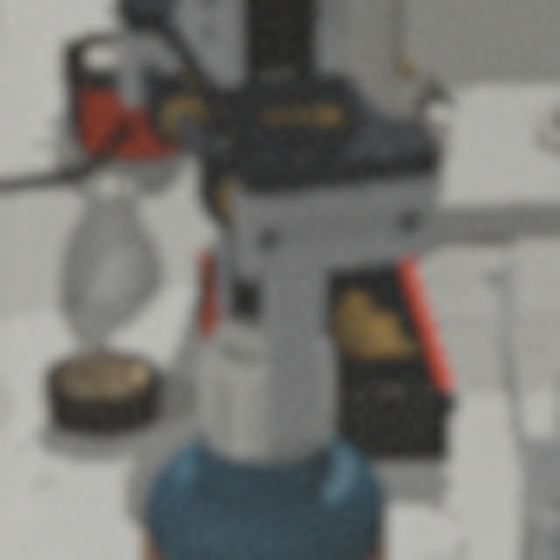

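```bash
python3 -m pendant '[{"claw":0.04,"delta_pos":[-0.0005,0,0.0005],"rotation":[0,0,-0.09]},{"claw":0.04,"delta_pos":[-0.0005,0,0.0005],"rotation":[0,0,-0.18]},{"claw":0.04,"delta_pos":[-0.0005,0,0.0005],"rotation":[0,0,-0.27]},{"claw":0.04,"delta_pos":[-0.0005,0,0.0005],"rotation":[0,0,-0.36]},{"claw":0.04,"delta_pos":[-0.0005,0,0.0005],"rotation":[0,0,-0.45]},{"claw":0.04,"delta_pos":[-0.0005,0,0.0005],"rotation":[0,0,-0.54]},{"claw":0.04,"delta_pos":[-0.0005,0,0.0005],"rotation":[0,0,-0.63]},{"claw":0.04,"delta_pos":[-0.0005,0,0.0005],"rotation":[0,0,-0.72]},{"claw":0.04,"delta_pos":[-0.0005,0,0.0005],"rotation":[0,0,-0.8]},{"claw":0.04,"delta_pos":[-0.0005,0,0.0005],"rotation":[0,0,-0.82]}]'
python3 -c "
from h import *
st();crop('side','s11.png',240,150,80,80)
crop('top','t11.png',260,160,100,75)"
```

```text
clock: 17.4
eef_pos: [520.0, -29.8, 120.7]
eef_rot: [3.137, -0.003, 1.069]
wrist_force: [-1.1, 6.1, 9.0]
finger_gap: 47.4
clock 17.4
joints [-1.280e-01  3.210e-01  1.703e+00  1.000e-03  1.113e+00  3.730e-01]
eef_pos [520.016 -29.767 120.685]
eef_rot [ 3.137e+00 -3.000e-03  1.069e+00]
wrist_force [-1.149  6.133  8.996]
moment [ 0.992  0.312 -0.055]
finger_gap 47.392
```

View pics/s11.png

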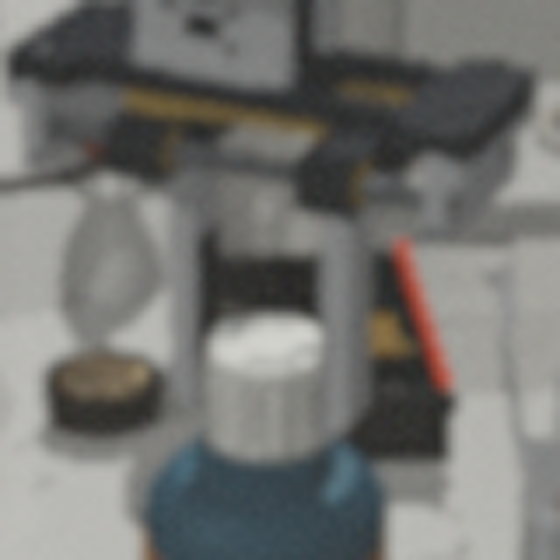

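View pics/t11.png

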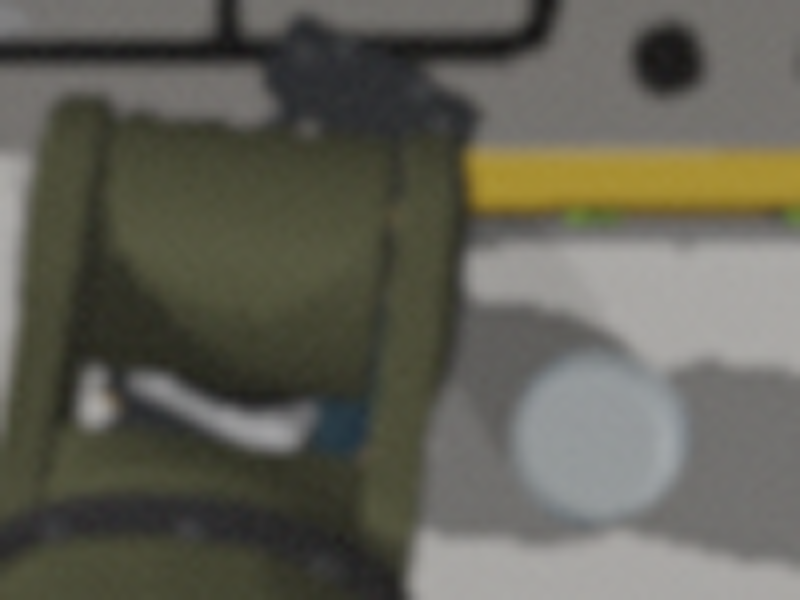

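```bash
python3 -m pendant '[{"claw":0.04,"delta_pos":[0.0003,-0.0005,0],"rotation":[0,0,0]},{"claw":0.04,"delta_pos":[0.0003,-0.0005,0],"rotation":[0,0,0]}]'
python3 -m pendant '[{"claw":0.04,"delta_pos":[0,0,-0.001],"rotation":[0,0,0]},{"claw":0.04,"delta_pos":[0,0,-0.002],"rotation":[0,0,0]},{"claw":0.04,"delta_pos":[0,0,-0.003],"rotation":[0,0,0]},{"claw":0.04,"delta_pos":[0,0,-0.0045],"rotation":[0,0,0]},{"claw":0.04,"delta_pos":[0,0,-0.006],"rotation":[0,0,0]},{"claw":0.04,"delta_pos":[0,0,-0.007],"rotation":[0,0,0]},{"claw":0.04,"delta_pos":[0,0,-0.0075],"rotation":[0,0,0]}]'
```

```text
clock: 17.75
eef_pos: [520.0, -29.3, 121.3]
eef_rot: [3.136, -0.003, 1.068]
wrist_force: [-1.5, 1.8, 6.9]
finger_gap: 47.1
clock: 18.62
eef_pos: [519.9, -29.2, 128.6]
eef_rot: [3.137, -0.003, 1.068]
wrist_force: [-0.1, 0.7, -2.6]
finger_gap: 47.1
```

```bash
python3 -m pendant '[{"claw":0.04,"delta_pos":[0,0,-0.0005],"rotation":[0,0,0]},{"claw":0.04,"delta_pos":[0,0,-0.001],"rotation":[0,0,0]}]'
python3 -m pendant '[{"claw":0.04,"delta_pos":[0,0,-0.0005],"rotation":[0,0,0]},{"claw":0.04,"delta_pos":[0,0,-0.001],"rotation":[0,0,0]}]'
python3 -c "
from h import *
st();crop('side','s12.png',240,150,80,80)"
```

```text
clock: 18.88
eef_pos: [519.8, -29.2, 129.6]
eef_rot: [3.137, -0.003, 1.068]
wrist_force: [-0.8, 0.2, -0.7]
finger_gap: 47.3
clock: 19.12
eef_pos: [519.8, -29.3, 130.6]
eef_rot: [3.137, -0.003, 1.068]
wrist_force: [-0.8, 0.7, -0.8]
finger_gap: 46.9
clock 19.125
joints [-1.270e-01  3.080e-01  1.695e+00  1.000e-03  1.134e+00  3.750e-01]
eef_pos [519.83  -29.255 130.608]
eef_rot [ 3.137e+00 -3.000e-03  1.068e+00]
wrist_force [-0.827  0.739 -0.767]
moment [0.128 0.24  0.033]
finger_gap 46.901
```

View pics/s12.png

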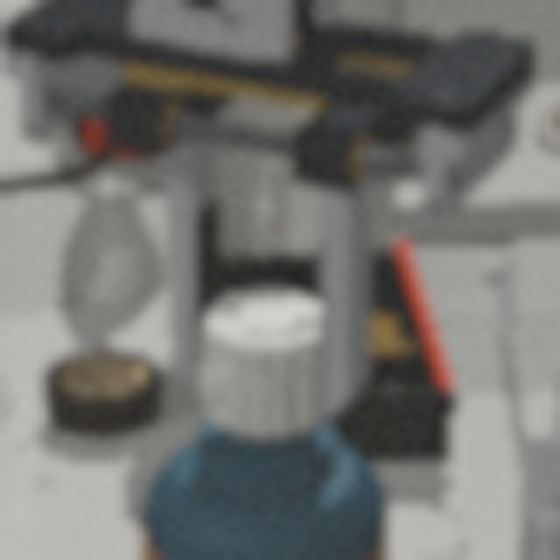

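```bash
python3 -m pendant '[{"claw":0.04,"delta_pos":[0,0,-0.002],"rotation":[0,0,0]},{"claw":0.04,"delta_pos":[0,0,-0.005],"rotation":[0,0,0]},{"claw":0.04,"delta_pos":[0,0,-0.009],"rotation":[0,0,0]},{"claw":0.04,"delta_pos":[0,0,-0.014],"rotation":[0,0,0]},{"claw":0.04,"delta_pos":[0,0,-0.02],"rotation":[0,0,0]},{"claw":0.04,"delta_pos":[0,0,-0.027],"rotation":[0,0,0]},{"claw":0.04,"delta_pos":[0,0,-0.034],"rotation":[0,0,0]},{"claw":0.04,"delta_pos":[0,0,-0.041],"rotation":[0,0,0]},{"claw":0.04,"delta_pos":[0,0,-0.047],"rotation":[0,0,0]},{"claw":0.04,"delta_pos":[0,0,-0.05],"rotation":[0,0,0]}]'
python3 -c "
from h import *
st();go((519.6,-29.7,182),1.068);crop('side','s13.png',220,130,120,150)"
```

```text
clock: 20.42
eef_pos: [519.6, -29.3, 181.1]
eef_rot: [3.136, -0.003, 1.068]
wrist_force: [0.1, -0.3, -0.9]
finger_gap: 46.9
clock 20.425
joints [-1.270e-01  2.520e-01  1.640e+00  1.000e-03  1.243e+00  3.750e-01]
eef_pos [519.644 -29.264 181.106]
eef_rot [ 3.136e+00 -3.000e-03  1.068e+00]
wrist_force [ 0.123 -0.289 -0.906]
moment [-0.027  0.1   -0.051]
finger_gap 46.947
delta [-0.0004  0.0002 -0.0009] rot [ 0.0054 -0.003   0.0004] dist 0.001
```

View pics/s13.png

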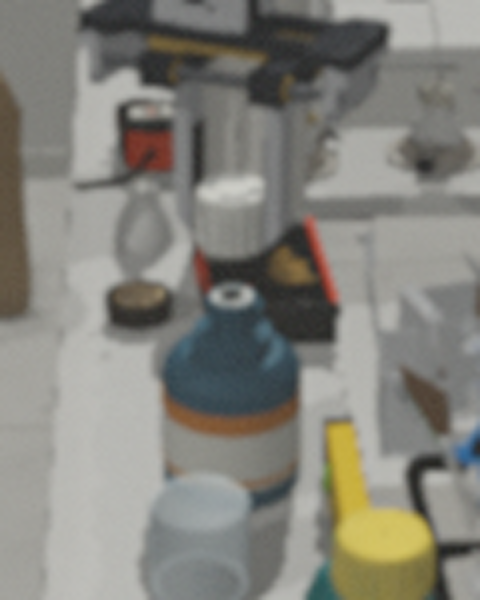

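```bash
python3 -m pendant '[{"claw":0.04,"delta_pos":[-0.0002,0.0001,-0.0005],"rotation":[0.003,-0.0015,0]},{"claw":0.04,"delta_pos":[-0.0004,0.0002,-0.0009],"rotation":[0.0054,-0.003,0]},{"claw":0.04,"delta_pos":[-0.0004,0.0002,-0.0009],"rotation":[0.0054,-0.003,0]},{"claw":0.04,"delta_pos":[-0.0004,0.0002,-0.0009],"rotation":[0.0054,-0.003,0]}]'
python3 -c "
from h import *
st();im=crop('side','s14.png',0,0,560,420)
def ell(u0,v0,u1,v1,lo):
    g=cv2.cvtColor(im,cv2.COLOR_RGB2GRAY)[v0:v1,u0:u1]
for z,n in((137,'mouth'),(176,'edge'),(212,'top')):print(n,np.round(proj('side',(519.6,-29.7,z)),1))
crop('top','t14.png',180,140,280,110)"
```

```text
clock: 20.98
eef_pos: [519.7, -29.7, 182.1]
eef_rot: [-3.142, 0.0, 1.068]
wrist_force: [-0.6, 0.4, -0.3]
finger_gap: 47.2
clock 20.975
joints [-0.127  0.255  1.634 -0.     1.252  0.375]
eef_pos [519.66  -29.698 182.064]
eef_rot [-3.142  0.     1.068]
wrist_force [-0.584  0.375 -0.263]
moment [-0.017  0.126 -0.021]
finger_gap 47.212
mouth [277.4 203.1]
edge [277.5 189.3]
top [277.5 176.1]
```

View pics/s14.png

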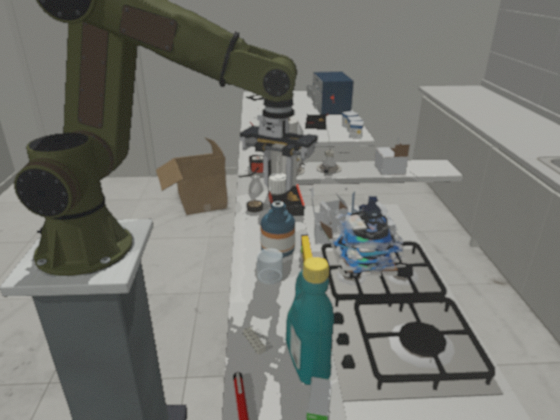

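View pics/t14.png

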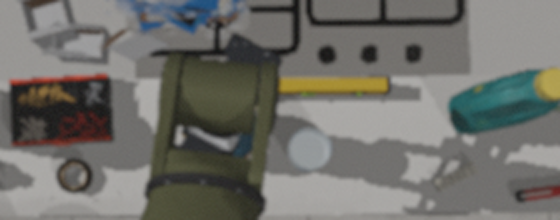

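The cap is held over the open mouth: in the side view the cap is at about (278,183) and the mouth at about (278,204). The cup stands at about (268,266), and the bottle and bystanders look unmoved.

```bash
python3 -c "
from cell import manip
print(manip.sign_off())"
```

```text
the job is handed in; nothing more can be done
None
```

The bottle is open. I pulled the measuring cup straight up and off and stood it rim down on the worktop, on the bottle's -y side. I then pressed the cap, turned it about 61° counter-clockwise and lifted it off. I handed the job in at about 21 s.

**Last checks:**
- **Cap:** it is gripped with the tool level, at the 40 N grip I set. Its lower edge is about 4 cm above the mouth and its middle about 6 cm, worked out from the tool height.
- **Position:** in the last side picture the cap sits directly above the open mouth. The bottle's outline is in the same place as before the cap came off, and the wrist force is near zero.
- **Surroundings:** the cup is upright, and by eye the other objects look unmoved; I did not measure them. The arm partly hid the bottle from the top camera, so that last check rests on the side view.

**Disagreements:**
- **Camera offset:** the two cameras put the bottle up to about 5 mm apart, so I centred the grips by touch.
- **Cup set-down:** it touched down with about 8 N.
- **Side force:** it reached about 6 N at the end of the turn. I eased it off before lifting, so the bottle may have shifted by a few tenths of a millimetre; I saw no shift in the pictures.

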